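Line up the polishing laps by size on the rail

TASK

Line up the four lens polishing laps on the rail in order of diameter, one standing upright on the middle of each square rest: the largest on the rest next to the end post with the black knob, then ever smaller, the smallest at the far end. Set each one down gently; do not drop any or knock one over.

Things in the scene. Friction and masses are not known exactly. Their poses are not given: they have to be found in the camera images.
- lap_58_center (a point): Lens polishing lap, 58 mm in diameter: an upright plain aluminium cylinder with two engraved lines and a black, slightly domed rubber face on top, 52 mm high in all; straight sides from 1 to 44 mm above its underside, to be gripped anywhere there. The point is its centre, 26 mm above its underside; z is its axis, upright at the start. Mass 0.36 kg, may vary by 20 %.
- lap_48_center (a point): Lens polishing lap, 48 mm in diameter: an upright plain aluminium cylinder with two engraved lines and a black, slightly domed rubber face on top, 52 mm high in all; straight sides from 1 to 44 mm above its underside, to be gripped anywhere there. The point is its centre, 26 mm above its underside; z is its axis, upright at the start. Mass 0.25 kg, may vary by 20 %.
- lap_38_center (a point): Lens polishing lap, 38 mm in diameter: an upright plain aluminium cylinder with two engraved lines and a black, slightly domed rubber face on top, 52 mm high in all; straight sides from 1 to 44 mm above its underside, to be gripped anywhere there. The point is its centre, 26 mm above its underside; z is its axis, upright at the start. Mass 0.16 kg, may vary by 20 %.
- lap_28_center (a point): Lens polishing lap, 28 mm in diameter: an upright plain aluminium cylinder with two engraved lines and a black, slightly domed rubber face on top, 52 mm high in all; straight sides from 1 to 44 mm above its underside, to be gripped anywhere there. The point is its centre, 26 mm above its underside; z is its axis, upright at the start. Mass 0.09 kg, may vary by 20 %.
- rest_1: One of four identical fixed square grey rests, 62 x 62 x 8 mm, flat on top with a fine ring and dot at the middle, in one row on a flat aluminium rail (70 x 450 x 8 mm, flat on the worktop); an end one. Neighbours are 66 to 94 mm apart, centre to centre. Origin: middle of its underside; its top is 8 mm above that and 16 mm above the worktop. y runs along the row, x across it, z up.
- rest_2: One of four identical fixed square grey rests, 62 x 62 x 8 mm, flat on top with a fine ring and dot at the middle, in one row on a flat aluminium rail (70 x 450 x 8 mm, flat on the worktop); the second, next to rest_1. Neighbours are 66 to 94 mm apart, centre to centre. Origin: middle of its underside; its top is 8 mm above that and 16 mm above the worktop. y runs along the row, x across it, z up.
- rest_3: One of four identical fixed square grey rests, 62 x 62 x 8 mm, flat on top with a fine ring and dot at the middle, in one row on a flat aluminium rail (70 x 450 x 8 mm, flat on the worktop); the third, next to rest_4. Neighbours are 66 to 94 mm apart, centre to centre. Origin: middle of its underside; its top is 8 mm above that and 16 mm above the worktop. y runs along the row, x across it, z up.
- rest_4: One of four identical fixed square grey rests, 62 x 62 x 8 mm, flat on top with a fine ring and dot at the middle, in one row on a flat aluminium rail (70 x 450 x 8 mm, flat on the worktop); the other end one. Neighbours are 66 to 94 mm apart, centre to centre. Origin: middle of its underside; its top is 8 mm above that and 16 mm above the worktop. y runs along the row, x across it, z up.
- end_post: Small fixed upright steel post with a round black knob of 22 mm diameter, 30 mm high, on a dark foot, at one end of the rail (it may be either end), 75 to 95 mm from the middle of the nearest rest; a low flat end cap with two screws, 6 mm high, is at the other end. Origin: middle of its underside, 8 mm above the worktop; z up.

How it is judged:
By the outcome, as a careful person would: the job done as asked, in the order asked, and still so for the second after the job is handed in, with the robot touching nothing.
It also fails if it takes over 106 s, if anything falls off the work surface, if the arm or the gripper's body presses on something with over 40 N, if the wrist force passes 120 N, or if a joint passes its speed limit or range.

ROBOT

A 6-joint arm with a two-finger parallel gripper is mounted at the origin on a cart in front of the work surface, level with it; the furniture and walls round the work are solid. World frame = base frame: x ahead of the robot, y to its left, z up, the work surface at z = 0. Lengths are in m, angles in degrees, forces in N, time in s.
With the tool pointing down it reaches from about 0.4 to 0.825 m from the base axis. Payload 7 kg.
Tool frame: the origin (TCP) lies at the very end of the fingers, on their centre line; the grasp point (between the pads) lies 19 mm behind it; z points along the fingers, y is the direction in which the jaws open and shut (so a half turn about z gives the same grasp; the last joint's range is limited). The gripper opens to 88 mm and grips with 3 to 60 N. Pads are 19 mm wide; open, the fingers measure 130 mm over their backs; the gripper's body (78 mm by 193 mm) begins 47 mm behind the grasp point.
Start: joints at [84.746, 20.546, 0.682, 0, -70.136, -16.507], TCP at [0.25, 0.627, 0.227] pointing down, gripper open.
Joint ranges: [-176.03, 176.03], [-82.01, 121.73], [-58.28, 71.71], [-173.87, 95.51], [-174.79, -0.11], [-173.66, 173.66]. Speed limits (degrees/s): [136.94, 136.94, 172.46, 180, 180, 180].

INTERFACE

Orientations are given as [roll, pitch, yaw] about the fixed x, y, z axes, in that order (R = Rz(yaw) Ry(pitch) Rx(roll)).
In Python, from plant import ctrl, snapshot, workorder gives the robot as it stands. The module is installed in compiled form; this text tells all that it offers.
- The arm moves only by the shell command python3 -m creep 'ROWS'. ROWS is JSON, a list of rows, each a list of 5 numbers: the shift along the tool's x, y, z scaled (see below), then the turn about the tool's z scaled (see below), then the finger opening in mm, from 0 to 87.6. A call has exactly 8 rows; each row is the pose to reach, as a shift and turn from the pose commanded when the call began, along the tool's axes at that moment, turning the shorter way round; what a row does not reach only later rows make up. The controller multiplies each number of a shift by 0.1 m and each number of a turn by 180 degrees. A row lasts 1/12 s, in which the tool goes at most 41.7 mm and 7.16 degrees, less where a joint would pass 70% of its speed; a pose out of reach is approached as far as the arm can. A call with a number of a shift or a turn outside -1 to 1 is refused whole. A call with a gripper value outside its range is refused whole. The fingers move at their own pace and stop on an object; the grip force is fixed at half the most. Time passes only in rows, so rows that repeat a pose let the fingers close, or fill a call up. It gives the time, the measured TCP pose, the force and the opening at its end, in the units of the state.
- ctrl.get_obs(): the state, without advancing time (a new reading comes with each control period).
- snapshot(name): name is "side" or "top" or "wrist"; returns a dict with "img" (420x560x3 uint8, blue, green, red), "camera_matrix" (3x3 intrinsics, pixels), "xyz" and "rotation" of the camera in the world. Camera axes: x right, y up, looking along -z (the intrinsics and any distortion apply to the point x, -y, -z); pixel columns grow to the right and rows downward; lengths in m; the calibration is good to about 2 mm. A picture is of the moment at which its call begins. There is no depth.
- workorder.close_job(): hands the job in, once; it reports no verdict.
The state is a dict: "clock": time; "joint_pos": joint angles; "qvel": joint speeds; "tau": joint torques, N m; "tool_pos": TCP position; "orientation": TCP orientation; "force": force on the tool from outside, world axes, zero at the start; "moment": the same for the moment, N m; "opening": finger opening in m.
Only numpy, scipy, OpenCV 4.12 (cv2) and the standard library are available. Lean on these libraries where they do the work, as an engineer would, in place of code of your own. Each camera call takes 0.05 s, during which the arm holds its last target.

## Working session

There is one attempt and no reset: what is moved stays moved. The work goes in short steps, Python scripts to look and compute and a shell command to move; the robot and the scene stay as the last step left them, time stands still between calls to the robot, and variables do not carry over. Pictures are saved under pics/ and viewed, and the job is handed in when it is done.

```bash
mkdir -p pics
cat > look.py <<'E'
import cv2,sys
from plant import ctrl,snapshot
import pickle
def take(n,tag):
    s=snapshot(n); cv2.imwrite(f'pics/{tag}.png',s['img']); pickle.dump(s,open(f'pics/{tag}.pkl','wb')); return s
E
python3 - <<'E'
from look import *
for n in ['side','top','wrist']:
    s=take(n,n+'0'); print(n,s['camera_matrix'].tolist(),s['xyz'],s['rotation'],[k for k in s])
o=ctrl.get_obs(); print(o)
E
```

```text
side [[406.55188571267587, 0.0, 276.36944625385775], [0.0, 406.55188571267587, 213.11324418423098], [0.0, 0.0, 1.0]] [ 0.19820886 -0.59978665  0.5982787 ] [ 52.85097356   1.32869395 -26.96973721] ['img', 'camera_matrix', 'xyz', 'rotation']
top [[530.2345104140625, 0.0, 284.8620365019475], [0.0, 530.2345104140625, 203.63983288713018], [0.0, 0.0, 1.0]] [ 0.17271603 -0.002316    1.5509998 ] [ 13.30083581  -0.17193806 -86.15249196] ['img', 'camera_matrix', 'xyz', 'rotation']
wrist [[302.0709882286198, 0.0, 278.09088520179745], [0.0, 302.0709882286198, 207.62960686356251], [0.0, 0.0, 1.0]] [0.32629001 0.59749897 0.38430921] [-1.75028904e+01 -1.09062589e-01 -1.11765076e+02] ['img', 'camera_matrix', 'xyz', 'rotation']
{'clock': 0.15, 'joint_pos': array([ 8.47457670e+01,  2.05805064e+01,  6.44961170e-01, -1.38944620e-02,
       -7.01368172e+01, -1.65056526e+01]), 'qvel': array([-0.03478001, -0.22842835,  0.15552916, -0.00136915, -0.00783066,
        0.01705874]), 'tau': array([-1.52191515e-03, -5.83275068e+01,  2.93292153e+01,  7.00127006e+00,
        8.77939747e-03, -1.06676184e-04]), 'tool_pos': array([0.25013929, 0.62652864, 0.22585062]), 'orientation': array([ 1.79926908e+02, -8.03543080e-03, -2.17646098e+01]), 'force': array([ 0.15231065, -0.3826461 , -0.18949751]), 'moment': array([-0.02683466,  0.03271024, -0.01997551]), 'opening': 0.08752501156053433}
```

View pics/top0.png

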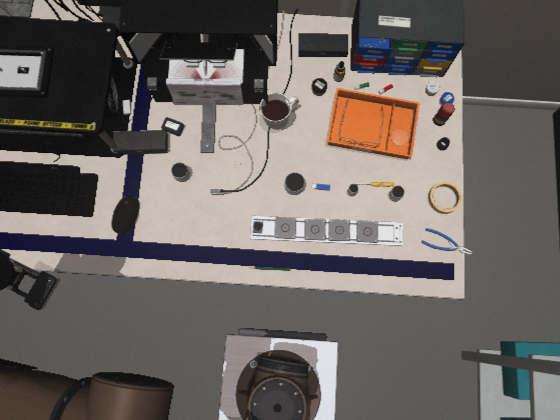

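View pics/side0.png

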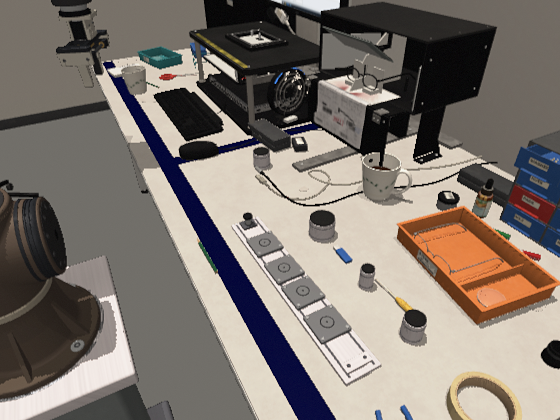

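View pics/wrist0.png

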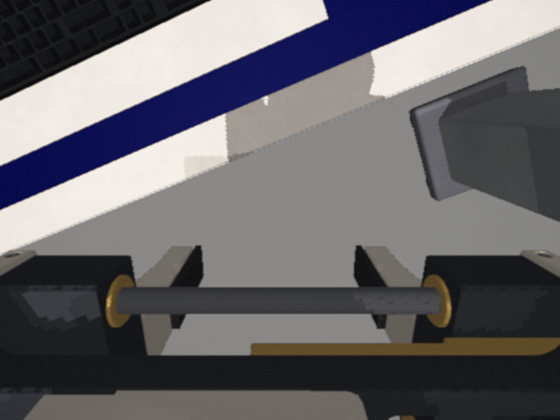

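The top view shows laps at about (180,171), (295,183), (353,189) and (397,193), and rests at (285,228), (315,230), (339,230) and (367,231). The knob is at (257,227), on the left (+y) end. The side view agrees. Next I segment and triangulate.

```bash
cat >> look.py <<'E'
import numpy as np
from scipy.spatial.transform import Rotation as Ro
def load(t): return pickle.load(open(f'pics/{t}.pkl','rb'))
def ray(s,p):
    d=np.linalg.inv(s['camera_matrix'])@[p[0],p[1],1]
    return np.array(s['xyz']),Ro.from_euler('xyz',s['rotation'],degrees=True).as_matrix()@[d[0],-d[1],-d[2]]
def onz(s,p,z):
    o,d=ray(s,p); return o+d*(z-o[2])/d[2]
def proj(s,X):
    c=Ro.from_euler('xyz',s['rotation'],degrees=True).as_matrix().T@(np.array(X)-s['xyz'])
    q=s['camera_matrix']@[c[0],-c[1],-c[2]]; return q[:2]/q[2]
def tri(obs):
    A=np.zeros((3,3));b=np.zeros(3)
    for s,p in obs:
        o,d=ray(s,p);d=d/np.linalg.norm(d);P=np.eye(3)-np.outer(d,d);A+=P;b+=P@o
    X=np.linalg.solve(A,b); return X,[np.round(proj(s,X)-p,1) for s,p in obs]
E
python3 - <<'E'
from look import *
t=load('top0');s=load('side0')
cv2.imwrite('pics/tz.png',cv2.resize(t['img'][150:260,150:420],None,fx=2.9,fy=2.9,interpolation=cv2.INTER_CUBIC))
cv2.imwrite('pics/sz.png',cv2.resize(s['img'][140:390,220:450],None,fx=2.3,fy=2.3,interpolation=cv2.INTER_CUBIC))
def blobs(s,hi,lo=150):
    g=s['img'].max(2); n,l,st,c=cv2.connectedComponentsWithStats((g<50).astype(np.uint8))
    return [(st[i].tolist(),c[i].round(1).tolist()) for i in range(1,n) if 20<st[i][4]<900]
for b in blobs(t,0):
    if 150<b[1][0]<420 and 150<b[1][1]<260: print('T',b, onz(t,b[1],.052).round(4))
for b in blobs(s,0):
    if 230<b[1][0]<460 and 140<b[1][1]<390: print('S',b, onz(s,b[1],.052).round(4))
E
```

```text
T ([173, 164, 13, 13, 131], [178.9, 169.9]) [0.6074 0.3354 0.052 ]
T ([295, 174, 8, 10, 27], [299.2, 178.8]) [ 0.6043 -0.02    0.052 ]
S ([292, 137, 15, 15, 99], [299.5, 146.2]) [0.714  0.2972 0.052 ]
S ([254, 148, 14, 7, 83], [260.6, 150.9]) [0.6059 0.3265 0.052 ]
S ([260, 171, 103, 35, 147], [308.3, 195.2]) [0.6117 0.0748 0.052 ]
S ([438, 191, 21, 14, 167], [447.4, 198.4]) [ 0.8844 -0.0904  0.052 ]
S ([310, 211, 24, 15, 291], [321.9, 217.8]) [ 0.5935 -0.0142  0.052 ]
S ([243, 213, 9, 7, 50], [247.2, 216.1]) [0.4525 0.07   0.052 ]
S ([362, 264, 12, 9, 91], [367.7, 268.1]) [ 0.5869 -0.1857  0.052 ]
S ([405, 310, 21, 17, 280], [415.0, 317.9]) [ 0.5847 -0.3152  0.052 ]
```

View pics/tz.png

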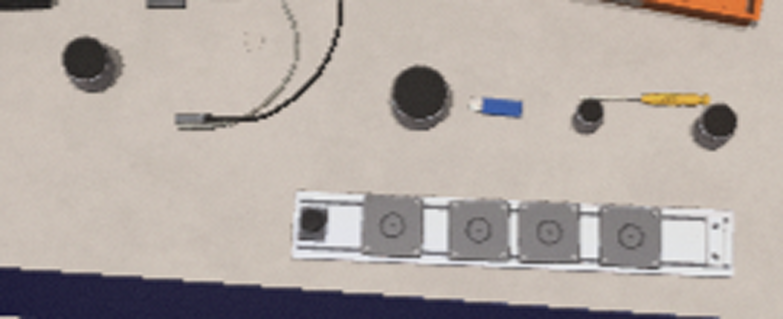

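View pics/sz.png

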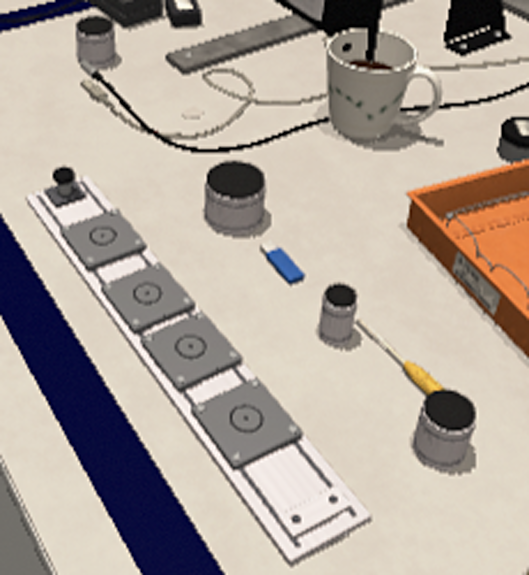

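```bash
cat > meas.py <<'E'
from look import *
t=load('top0');s=load('side0')
def sub(s,c,r,thr):
    x0,y0=int(c[0]-r),int(c[1]-r); k=8
    g=cv2.resize(s['img'][y0:y0+2*r,x0:x0+2*r].max(2),None,fx=k,fy=k,interpolation=cv2.INTER_CUBIC)
    n,l,st,ce=cv2.connectedComponentsWithStats((g<thr).astype(np.uint8))
    i=l[int((c[1]-y0)*k),int((c[0]-x0)*k)]
    if i==0:return None
    cn=max(cv2.findContours((l==i).astype(np.uint8),0,2)[0],key=cv2.contourArea)
    cn=cv2.convexHull(cn)
    e=cv2.fitEllipse(cn)
    return np.array([x0+(e[0][0]+.5)/k-.5,y0+(e[0][1]+.5)/k-.5]),np.array(e[1])/k
T=[(86,59),(420,92),(590,111),(718,119)];S=[(97,25),(236,178),(340,295),(450,408)]
for a,b in zip(T,S):
    a=np.array(a)/2.9+150;b=np.array(b)/2.3+[220,140]
    for thr in(55,70):
        p=sub(t,a,14,thr);q=sub(s,b,20,thr)
        if p and q:
            X,r=tri([(t,p[0]),(s,q[0])])
            dt=np.linalg.norm(X-t['xyz'])/530*p[1].max();ds=np.linalg.norm(X-s['xyz'])/406.5*q[1].max()
            print(thr,X.round(4),r,'diam',dt.round(4),ds.round(4),onz(t,p[0],.052).round(4),onz(s,q[0],.052).round(4))
T=[(392,225),(478,230),(549,233),(630,236)];S=[(102,236),(147,293),(190,347),(246,418)]
P=[]
for a,b in zip(T,S):
    a=np.array(a)/2.9+150;b=np.array(b)/2.3+[220,140]
    X,r=tri([(t,a-.3),(s,b-.3)]);print('rest',X.round(4),r,onz(t,a,.016).round(4),onz(s,b,.016).round(4));P.append(X)
P=np.array(P);print(np.linalg.norm(np.diff(P[:,:2],axis=0),axis=1), np.degrees(np.arctan2(*(P[0]-P[3])[[1,0]])))
print('knob',tri([(t,np.array((313,218))/2.9+150),(s,np.array((63,175))/2.3+[220,140])]))
E
python3 meas.py
```

```text
55 [0.61   0.3362 0.0459] [array([ 0. , -0.1]), array([-0.1,  0. ])] diam 0.0449 0.0425 [0.6078 0.3349 0.052 ] [0.6059 0.3259 0.052 ]
70 [0.6098 0.3353 0.0464] [array([ 0. , -0.1]), array([-0.1,  0. ])] diam 0.0478 0.0437 [0.6078 0.3342 0.052 ] [0.6059 0.3258 0.052 ]
55 [ 0.5975 -0.007   0.0453] [array([ 0.1, -0.2]), array([-0.3,  0.1])] diam 0.0508 0.0545 [ 0.5949 -0.0067  0.052 ] [ 0.5935 -0.0143  0.052 ]
70 [ 0.5976 -0.0069  0.045 ] [array([ 0.1, -0.3]), array([-0.4,  0.1])] diam 0.0527 0.0552 [ 0.5948 -0.0066  0.052 ] [ 0.5935 -0.0145  0.052 ]
55 [ 0.5902 -0.1808  0.0455] [array([ 0.2, -0.3]), array([-0.5,  0.1])] diam 0.022 0.0255 [ 0.5876 -0.1796  0.052 ] [ 0.5866 -0.1859  0.052 ]
70 [ 0.5903 -0.1808  0.0455] [array([ 0.1, -0.2]), array([-0.4,  0.1])] diam 0.0234 0.0261 [ 0.5878 -0.1797  0.052 ] [ 0.5866 -0.1859  0.052 ]
55 [ 0.5881 -0.3117  0.0457] [array([ 0.2, -0.2]), array([-0.5,  0.1])] diam 0.0318 0.0408 [ 0.5856 -0.3099  0.052 ] [ 0.5845 -0.3152  0.052 ]
70 [ 0.5883 -0.3115  0.0453] [array([ 0.2, -0.3]), array([-0.6,  0.1])] diam 0.0337 0.0411 [ 0.5857 -0.3097  0.052 ] [ 0.5845 -0.3153  0.052 ]
rest [0.4643 0.0126 0.0144] [array([ 0. , -0.1]), array([-0.1,  0. ])] [0.4629 0.0117 0.016 ] [0.4639 0.0097 0.016 ]
rest [ 0.4655 -0.0751  0.0148] [array([ 0.1, -0.3]), array([-0.4,  0.1])] [ 0.4636 -0.0757  0.016 ] [ 0.466  -0.0773  0.016 ]
rest [ 0.4675 -0.1472  0.0147] [array([ 0.1, -0.3]), array([-0.5,  0.1])] [ 0.4654 -0.1477  0.016 ] [ 0.468  -0.1493  0.016 ]
rest [ 0.4697 -0.2294  0.0145] [array([ 0.1, -0.2]), array([-0.4,  0.1])] [ 0.4679 -0.2298  0.016 ] [ 0.4698 -0.2312  0.016 ]
[0.08764991 0.07217755 0.08216404] 91.28350086720278
knob (array([0.46103112, 0.09109128, 0.03466888]), [array([-0.,  0.]), array([ 0., -0.])])
```

Heights agree: the rest tops measure about 15 mm (16 in the text), and the rim of the rubber faces about 45.5 mm, which fits straight sides up to 44 mm. The spacings are 88, 72 and 82 mm. From +y to −y the diameters are 48, 58, 28 and 38. I'll write a helper to work out shifts, then start with lap 48.

```bash
cat > go.py <<'E'
import sys,numpy as np
from scipy.spatial.transform import Rotation as Ro
from plant import ctrl
o=ctrl.get_obs(); p=np.array(o['tool_pos']); R=Ro.from_euler('xyz',o['orientation'],degrees=True).as_matrix()
yaw=o['orientation'][2]
print('t',round(o['clock'],2),'p',p.round(4),'rpy',np.round(o['orientation'],2),'F',np.round(o['force'],1),'open',round(o['opening'],4))
a=[float(v) for v in sys.argv[1:]]
if a:
    d=R.T@(np.array(a[:3])-p); print('shift/0.1:',(d/0.1).round(3))
    if len(a)>3: print('turn/180:',round((((yaw-a[3])+180)%360-180)/180,4))
E
python3 go.py .40 .40 .20 20;python3 go.py .41 .345 .20 20; python3 go.py .61 .3355 .14 20
```

```text
t 0.15 p [0.2501 0.6265 0.2259] rpy [ 1.7993e+02 -1.0000e-02 -2.1760e+01] F [ 0.2 -0.4 -0.2] open 0.0875
shift/0.1: [2.232 1.548 0.261]
turn/180: -0.232
t 0.15 p [0.2501 0.6265 0.2259] rpy [ 1.7993e+02 -1.0000e-02 -2.1760e+01] F [ 0.2 -0.4 -0.2] open 0.0875
shift/0.1: [2.529 2.022 0.261]
turn/180: -0.232
t 0.15 p [0.2501 0.6265 0.2259] rpy [ 1.7993e+02 -1.0000e-02 -2.1760e+01] F [ 0.2 -0.4 -0.2] open 0.0875
shift/0.1: [4.421 1.367 0.861]
turn/180: -0.232
```

```bash
python3 -m creep '[[0.08,0.1,0,0,87.6],[0.2,0.24,0,0,87.6],[0.33,0.4,0,0,87.6],[0.47,0.55,0,0,87.6],[0.6,0.7,0,0,87.6],[0.7,0.85,0,0,87.6],[0.8,0.95,0,0,87.6],[0.84,1,0,0,87.6]]'; python3 -m creep '[[0.12,0.15,0,0,87.6],[0.26,0.3,0,0,87.6],[0.4,0.45,0,0,87.6],[0.54,0.6,0,0,87.6],[0.68,0.75,0,0,87.6],[0.8,0.88,0,0,87.6],[0.88,0.97,0,0,87.6],[0.9,1,0,0,87.6]]'; python3 go.py .61 .3355 .16 20
```

```text
clock: 0.82
tool_pos: [0.2918, 0.501, 0.2268]
orientation: [-180.0, 0.0, -21.8]
force: [0.7, 0.6, 0.2]
opening: 0.0874
clock: 1.48
tool_pos: [0.3384, 0.3748, 0.2268]
orientation: [-180.0, -0.0, -21.8]
force: [-1.0, 0.8, -0.3]
opening: 0.0877
t 1.48 p [0.3384 0.3748 0.2268] rpy [-179.98   -0.    -21.84] F [-1.   0.8 -0.3] open 0.0877
shift/0.1: [ 2.667 -0.645  0.668]
turn/180: -0.2324
```

```bash
python3 -m creep '[[0.12,-0.02,0,-0.03,87.6],[0.26,-0.05,0,-0.06,87.6],[0.4,-0.08,0,-0.09,87.6],[0.54,-0.12,0,-0.12,87.6],[0.68,-0.15,0,-0.15,87.6],[0.8,-0.18,0,-0.18,87.6],[0.92,-0.21,0,-0.21,87.6],[1,-0.22,0,-0.232,87.6]]'; python3 go.py .61 .3355 .18 20
```

```text
clock: 2.15
tool_pos: [0.4399, 0.3602, 0.2263]
orientation: [180.0, -0.0, 20.3]
force: [-0.4, -0.0, 0.9]
opening: 0.0877
t 2.15 p [0.4399 0.3602 0.2263] rpy [179.99  -0.    20.27] F [-0.4 -0.   0.9] open 0.0877
shift/0.1: [1.51  0.821 0.463]
turn/180: 0.0015
```

```bash
python3 -m creep '[[0.08,0.04,0,0,87.6],[0.18,0.1,0,0,87.6],[0.3,0.16,0,0,87.6],[0.42,0.23,0,0,87.6],[0.54,0.29,0,0,87.6],[0.64,0.35,0,0,87.6],[0.72,0.39,0,0,87.6],[0.75,0.41,0,0,87.6]]'
python3 - <<'E'
from look import *
s=take('wrist','w48'); print(s['xyz'],s['rotation'],proj(s,(.61,.3355,.05)))
E
```

```text
clock: 2.82
tool_pos: [0.5247, 0.3467, 0.2261]
orientation: [180.0, 0.0, 19.9]
force: [0.2, 0.1, -0.0]
opening: 0.0878
[0.60179108 0.37594856 0.38467437] [-1.75580861e+01 -6.57880897e-02 -7.00741795e+01] [316.15163252 118.03971339]
```

View pics/w48.png

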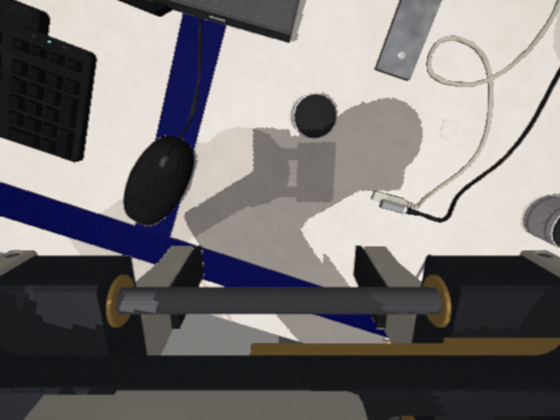

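The wrist view shows lap 48 at about (316,115), against a predicted (316,118). The nearby box at (250,15) is well clear, and the mouse at (160,180) lies on the left.

```bash
cat > wl.py <<'E'
from look import *
import sys
def face(tag,c,r=40,thr=60):
    s=load(tag);x0,y0=max(0,int(c[0]-r)),max(0,int(c[1]-r));k=4
    g=cv2.resize(s['img'][y0:y0+2*r,x0:x0+2*r].max(2),None,fx=k,fy=k,interpolation=cv2.INTER_CUBIC)
    n,l,st,ce=cv2.connectedComponentsWithStats((g<thr).astype(np.uint8))
    i=l[int((c[1]-y0)*k),int((c[0]-x0)*k)]
    cn=max(cv2.findContours((l==i).astype(np.uint8),0,2)[0],key=cv2.contourArea);e=cv2.fitEllipse(cv2.convexHull(cn))
    p=np.array([x0+(e[0][0]+.5)/k-.5,y0+(e[0][1]+.5)/k-.5]); return s,p,np.array(e[1])/k
if __name__=='__main__':
    s,p,ax=face(sys.argv[1],(float(sys.argv[2]),float(sys.argv[3])))
    X=onz(s,p,.047);print(p.round(1),X.round(4),'diam',(ax*np.linalg.norm(X-s['xyz'])/s['camera_matrix'][0,0]).round(4))
    for n in('top0','side0'):
        pass
E
python3 wl.py w48 316 115; python3 go.py .611 .3365 .011 20
```

```text
[315.  115.8] [0.6118 0.3371 0.047 ] diam [0.0454 0.0483]
t 2.87 p [0.5245 0.3466 0.2261] rpy [1.7997e+02 3.0000e-02 1.9930e+01] F [ 0.1  0.6 -0. ] open 0.0877
shift/0.1: [0.779 0.389 2.151]
turn/180: -0.0004
```

```bash
python3 -m creep '[[0.1,0.05,0.05,0,87.6],[0.25,0.12,0.15,0,87.6],[0.4,0.2,0.3,0,87.6],[0.55,0.27,0.45,0,87.6],[0.67,0.33,0.6,0,87.6],[0.75,0.37,0.75,0,87.6],[0.78,0.39,0.9,0,87.6],[0.78,0.39,1,0,87.6]]'; python3 go.py .611 .3365 .011 20
```

```text
clock: 3.53
tool_pos: [0.6099, 0.3364, 0.1241]
orientation: [180.0, 0.1, 20.0]
force: [0.6, -0.3, -0.2]
opening: 0.0877
t 3.53 p [0.6099 0.3364 0.1241] rpy [1.7996e+02 1.3000e-01 1.9960e+01] F [ 0.6 -0.3 -0.2] open 0.0877
shift/0.1: [0.013 0.002 1.131]
turn/180: -0.0002
```

```bash
python3 -m creep '[[0,0,0.12,0,87.6],[0.01,0,0.28,0,87.6],[0.01,0,0.44,0,87.6],[0.01,0,0.6,0,87.6],[0.01,0,0.75,0,87.6],[0.01,0,0.88,0,87.6],[0.01,0,0.97,0,87.6],[0.01,0,1,0,87.6]]'; python3 go.py .611 .3365 .011 20
```

```text
clock: 4.2
tool_pos: [0.6099, 0.3372, 0.0249]
orientation: [180.0, 0.1, 20.0]
force: [-0.6, -0.1, -0.2]
opening: 0.088
t 4.2 p [0.6099 0.3372 0.0249] rpy [1.7996e+02 1.1000e-01 2.0010e+01] F [-0.6 -0.1 -0.2] open 0.088
shift/0.1: [0.008 0.01  0.139]
turn/180: 0.0001
```

```bash
python3 -m creep '[[0,0,0.05,0,87.6],[0.01,0.01,0.1,0,87.6],[0.01,0.01,0.14,0,87.6],[0.01,0.01,0.14,0,75],[0.01,0.01,0.14,0,60],[0.01,0.01,0.14,0,50],[0.01,0.01,0.14,0,44],[0.01,0.01,0.14,0,40]]'; python3 -m creep '[[0,0,0,0,40],[0,0,0,0,40],[0,0,0,0,40],[0,0,0,0,40],[0,0,0,0,40],[0,0,0,0,40],[0,0,0,0,40],[0,0,0,0,40]]'; python3 go.py
```

```text
clock: 4.87
tool_pos: [0.6123, 0.337, 0.013]
orientation: [-180.0, -0.0, 20.0]
force: [0.2, -0.8, -0.0]
opening: 0.0598
clock: 5.53
tool_pos: [0.6122, 0.3369, 0.0128]
orientation: [-180.0, -0.0, 20.0]
force: [-1.1, -0.2, 3.4]
opening: 0.047
t 5.53 p [0.6122 0.3369 0.0128] rpy [-1.8e+02 -1.0e-02  2.0e+01] F [-1.1 -0.2  3.4] open 0.047
```

```bash
python3 -m creep '[[0,0,-0.05,0,40],[0,0,-0.15,0,40],[0,0,-0.28,0,40],[0,0,-0.42,0,40],[0,0,-0.56,0,40],[0,0,-0.68,0,40],[0,0,-0.76,0,40],[0,0,-0.8,0,40]]'; python3 go.py .4655 -.0755 .09 -88.7
```

```text
clock: 6.2
tool_pos: [0.6127, 0.3374, 0.0948]
orientation: [-179.9, -0.1, 20.0]
force: [-0.3, 0.4, -2.4]
opening: 0.0476
t 6.2 p [0.6127 0.3374 0.0948] rpy [-1.7995e+02 -1.4000e-01  2.0010e+01] F [-0.3  0.4 -2.4] open 0.0476
shift/0.1: [-2.796  3.376  0.038]
turn/180: 0.6039
```

```bash
python3 -m creep '[[-0.06,0.07,0,0.03,40],[-0.15,0.18,0,0.06,40],[-0.25,0.3,0,0.1,40],[-0.36,0.44,0,0.14,40],[-0.47,0.57,0,0.18,40],[-0.58,0.7,0,0.22,40],[-0.7,0.84,0,0.26,40],[-0.8,0.97,0,0.3,40]]'; python3 go.py .4655 -.0755 .09 -88.7
```

```text
clock: 6.87
tool_pos: [0.5692, 0.2172, 0.0923]
orientation: [180.0, 0.0, -34.1]
force: [0.4, 0.0, -1.1]
opening: 0.0474
t 6.87 p [0.5692 0.2172 0.0923] rpy [ 1.7995e+02  3.0000e-02 -3.4140e+01] F [ 0.4  0.  -1.1] open 0.0474
shift/0.1: [0.784 3.005 0.025]
turn/180: 0.3031
```

```bash
python3 -m creep '[[0.03,0.12,0,0.04,40],[0.06,0.25,0,0.08,40],[0.1,0.38,0,0.12,40],[0.13,0.51,0,0.16,40],[0.16,0.64,0,0.2,40],[0.2,0.76,0,0.24,40],[0.23,0.88,0,0.28,40],[0.26,1,0,0.303,40]]'; python3 go.py .4655 -.0755 .09 -88.7
```

```text
clock: 7.53
tool_pos: [0.5356, 0.1201, 0.0925]
orientation: [180.0, -0.0, -88.7]
force: [-0.4, -0.4, -2.0]
opening: 0.0477
t 7.53 p [0.5356 0.1201 0.0925] rpy [ 1.7997e+02 -1.0000e-02 -8.8710e+01] F [-0.4 -0.4 -2. ] open 0.0477
shift/0.1: [1.94  0.745 0.025]
turn/180: -0.0001
```

```bash
python3 -m creep '[[0.1,0.05,0,0,40],[0.22,0.1,0,0,40],[0.36,0.16,0,0,40],[0.5,0.22,0,0,40],[0.64,0.28,0,0,40],[0.77,0.33,0,0,40],[0.87,0.36,0,0,40],[0.92,0.38,0,0,40]]'
python3 - <<'E'
from look import *
s=take('wrist','wr1'); print(s['xyz'],s['rotation'])
for y,x in((.0126,.4643),(-.0751,.4655),(-.1472,.4675),(-.2294,.4697)): print(proj(s,(x,y,.016)).round(1))
E
```

```text
clock: 8.2
tool_pos: [0.5003, 0.0261, 0.0927]
orientation: [180.0, -0.0, -88.4]
force: [-0.2, -0.5, -1.0]
opening: 0.0478
[ 0.50258758 -0.05465995  0.25123923] [-1.75125827e+01  2.46268094e-02 -1.78351028e+02]
[323.  200.7]
[330.3  84.2]
[336.2 -35. ]
[ 344.8 -207.5]
```

View pics/wr1.png

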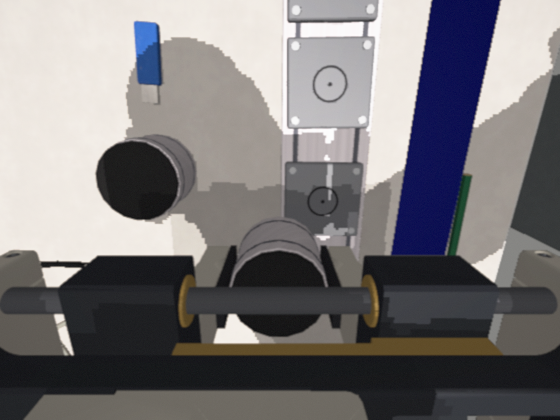

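The wrist view shows the ring centres at (323,201) and (330,84), which is exactly where my measured rests project. The lap is held centred between the pads.

```bash
python3 go.py .4655 -.0751 .085 -88.7
```

```text
t 8.25 p [0.5001 0.026  0.0926] rpy [179.99  -0.   -88.37] F [-0.9 -0.5 -2.8] open 0.0476
shift/0.1: [1.001 0.375 0.077]
turn/180: 0.0018
```

```bash
python3 -m creep '[[0.1,0.05,0,0,40],[0.22,0.1,0,0,40],[0.36,0.16,0,0,40],[0.52,0.22,0,0,40],[0.68,0.28,0,0,40],[0.84,0.33,0,0,40],[0.95,0.36,0,0,40],[1,0.37,0,0.002,40]]'; python3 go.py .4655 -.0751 .0295 -88.7
```

```text
clock: 8.92
tool_pos: [0.4659, -0.075, 0.0925]
orientation: [180.0, -0.0, -88.7]
force: [-0.2, 0.9, -1.7]
opening: 0.047
t 8.92 p [ 0.4659 -0.075   0.0925] rpy [179.98  -0.   -88.75] F [-0.2  0.9 -1.7] open 0.047
shift/0.1: [0.001 0.003 0.63 ]
turn/180: -0.0003
```

```bash
python3 -m creep '[[0,0,0.08,0,40],[0,0,0.18,0,40],[0,0,0.29,0,40],[0,0,0.4,0,40],[0,0,0.49,0,40],[0,0,0.55,0,40],[0,0,0.585,0,40],[0,0,0.6,0,40]]'; python3 -m creep '[[0,0,0,0,40],[0,0,0.005,0,40],[0,0,0.01,0,40],[0,0,0.015,0,40],[0,0,0.02,0,40],[0,0,0.025,0,40],[0,0,0.03,0,40],[0,0,0.03,0,40]]'; python3 go.py
```

```text
clock: 9.58
tool_pos: [0.4667, -0.0732, 0.0319]
orientation: [179.9, -0.0, -88.7]
force: [0.7, 0.1, -1.9]
opening: 0.0473
clock: 10.25
tool_pos: [0.4668, -0.0734, 0.0295]
orientation: [180.0, 0.0, -88.7]
force: [0.6, -0.9, -2.1]
opening: 0.0475
t 10.25 p [ 0.4668 -0.0734  0.0295] rpy [180.     0.   -88.68] F [ 0.6 -0.9 -2.1] open 0.0475
```

```bash
python3 -m creep '[[0.008,0.006,0,0,40],[0.016,0.012,0,0,40],[0.016,0.012,0.004,0,40],[0.016,0.012,0.008,0,40],[0.016,0.012,0.012,0,40],[0.016,0.012,0.012,0,40],[0.016,0.012,0.012,0,40],[0.016,0.012,0.012,0,40]]'; python3 go.py
```

```text
clock: 10.92
tool_pos: [0.4656, -0.075, 0.0287]
orientation: [-180.0, -0.0, -88.7]
force: [-3.0, -0.8, 5.6]
opening: 0.0476
t 10.92 p [ 0.4656 -0.075   0.0287] rpy [-1.800e+02 -1.000e-02 -8.867e+01] F [-3.  -0.8  5.6] open 0.0476
```

Contact at a light 5.6 N. I release it and back off upward.

```bash
python3 -m creep '[[0,0,0,0,50],[0,0,0,0,55],[0,0,0,0,60],[0,0,0,0,65],[0,0,0,0,70],[0,0,0,0,75],[0,0,0,0,80],[0,0,0,0,80]]'; python3 -m creep '[[0,0,0,0,80],[0,0,-0.04,0,80],[0,0,-0.12,0,80],[0,0,-0.25,0,87.6],[0,0,-0.4,0,87.6],[0,0,-0.6,0,87.6],[0,0,-0.8,0,87.6],[0,0,-0.95,0,87.6]]'
python3 - <<'E'
from look import *
s=take('wrist','w2');print(proj(s,(.5975,-.007,.047)))
E
python3 go.py .5978 -.007 .12 -88.7
```

```text
clock: 11.58
tool_pos: [0.4657, -0.075, 0.0283]
orientation: [180.0, -0.0, -88.7]
force: [-0.1, 0.7, 0.3]
opening: 0.0787
clock: 12.25
tool_pos: [0.4661, -0.075, 0.1258]
orientation: [-179.9, 0.0, -88.7]
force: [-0.2, -0.6, -1.1]
opening: 0.0876
[129.9274631  282.87770332]
t 12.3 p [ 0.4677 -0.0749  0.1283] rpy [-1.7966e+02  1.0000e-02 -8.8620e+01] F [1.6 0.2 4.6] open 0.0875
shift/0.1: [-0.647 -1.316  0.091]
turn/180: 0.0004
```

View pics/w2.png

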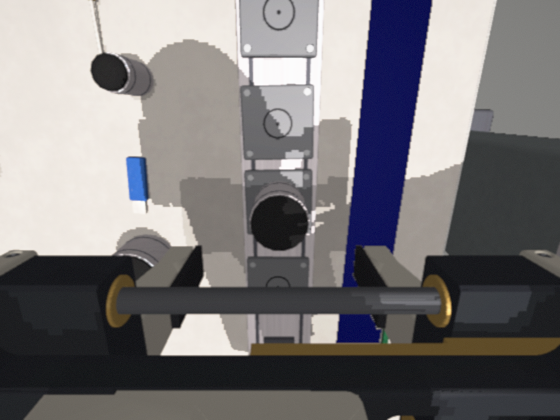

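The lap stands upright on the second rest, with its face at (279,222). The next rings are at (278,123) and (279,13). Now lap 58. I check its position with the earlier wr1 view.

```bash
python3 wl.py wr1 142 180; python3 -m creep '[[-0.03,-0.05,0,0,87.6],[-0.08,-0.15,0,0,87.6],[-0.14,-0.28,0,0,87.6],[-0.22,-0.42,0,0,87.6],[-0.28,-0.56,0,0,87.6],[-0.32,-0.65,0,0,87.6],[-0.34,-0.68,0,0,87.6],[-0.34,-0.7,0,0,87.6]]'; python3 go.py .5975 -.007 .12 -88.7
```

```text
[137.  179.9] [ 0.5986 -0.0074  0.047 ] diam [0.0565 0.0644]
clock: 12.97
tool_pos: [0.5351, -0.0388, 0.1223]
orientation: [179.9, -0.0, -88.6]
force: [-0.5, -1.1, 1.0]
opening: 0.0877
t 12.97 p [ 0.5351 -0.0388  0.1223] rpy [ 1.7989e+02 -2.0000e-02 -8.8650e+01] F [-0.5 -1.1  1. ] open 0.0877
shift/0.1: [-0.304 -0.631  0.022]
turn/180: 0.0003
```

Agrees within 1 mm.

```bash
python3 -m creep '[[-0.03,-0.06,0,0,87.6],[-0.08,-0.15,0,0,87.6],[-0.14,-0.28,0,0,87.6],[-0.2,-0.42,0,0,87.6],[-0.26,-0.54,0,0,87.6],[-0.29,-0.61,0,0,87.6],[-0.305,-0.635,0,0,87.6],[-0.305,-0.635,0,0,87.6]]'; python3 go.py .598 -.0071 .012 -88.7
```

```text
clock: 13.63
tool_pos: [0.5978, -0.0072, 0.1231]
orientation: [180.0, -0.0, -88.7]
force: [-0.7, 0.7, 0.7]
opening: 0.0877
t 13.63 p [ 0.5978 -0.0072  0.1231] rpy [ 1.7998e+02 -1.0000e-02 -8.8670e+01] F [-0.7  0.7  0.7] open 0.0877
shift/0.1: [-1.000e-03 -2.000e-03  1.111e+00]
turn/180: 0.0002
```

```bash
python3 -m creep '[[0,0,0.1,0,87.6],[0,0,0.24,0,87.6],[0,0,0.4,0,87.6],[0,0,0.56,0,87.6],[0,0,0.72,0,87.6],[0,0,0.86,0,87.6],[0,0,0.96,0,87.6],[0,0,1,0,87.6]]'; python3 -m creep '[[0,0,0.05,0,87.6],[0,0,0.1,0,87.6],[0,0,0.11,0,80],[0,0,0.11,0,72],[0,0,0.11,0,65],[0,0,0.11,0,58],[0,0,0.11,0,52],[0,0,0.11,0,50]]';python3 -m creep '[[0,0,0,0,50],[0,0,0,0,50],[0,0,0,0,50],[0,0,0,0,50],[0,0,0,0,50],[0,0,0,0,50],[0,0,0,0,50],[0,0,0,0,50]]'; python3 go.py
```

```text
clock: 14.3
tool_pos: [0.596, -0.008, 0.0215]
orientation: [179.8, -0.0, -88.7]
force: [0.1, -0.8, -0.5]
opening: 0.0879
clock: 14.97
tool_pos: [0.598, -0.0073, 0.0128]
orientation: [-179.9, 0.0, -88.7]
force: [0.3, -0.4, 1.4]
opening: 0.0577
clock: 15.63
tool_pos: [0.598, -0.0073, 0.0128]
orientation: [-180.0, 0.0, -88.7]
force: [0.5, 0.1, 5.3]
opening: 0.0577
t 15.63 p [ 0.598  -0.0073  0.0128] rpy [-179.95    0.    -88.66] F [0.5 0.1 5.3] open 0.0577
```

```bash
python3 -m creep '[[0,0,-0.05,0,50],[0,0,-0.15,0,50],[0,0,-0.28,0,50],[0,0,-0.42,0,50],[0,0,-0.56,0,50],[0,0,-0.68,0,50],[0,0,-0.76,0,50],[0,0,-0.8,0,50]]'; python3 go.py .4643 .0126 .094 -88.7
```

```text
clock: 16.3
tool_pos: [0.5978, -0.0073, 0.0938]
orientation: [-179.9, 0.0, -88.7]
force: [-0.1, 0.2, -2.8]
opening: 0.0575
t 16.3 p [ 0.5978 -0.0073  0.0938] rpy [-1.7993e+02  2.0000e-02 -8.8680e+01] F [-0.1  0.2 -2.8] open 0.0575
shift/0.1: [-0.23   1.33  -0.004]
turn/180: 0.0001
```

```bash
python3 -m creep '[[-0.01,0.05,0,0,50],[-0.03,0.13,0,0,50],[-0.05,0.24,0,0,50],[-0.07,0.36,0,0,50],[-0.09,0.48,0,0,50],[-0.11,0.58,0,0,50],[-0.12,0.64,0,0,50],[-0.12,0.67,0,0,50]]'; python3 -m creep '[[-0.01,0.05,0,0,50],[-0.03,0.13,0,0,50],[-0.05,0.24,0,0,50],[-0.07,0.36,0,0,50],[-0.09,0.48,0,0,50],[-0.11,0.58,0,0,50],[-0.11,0.64,0,0,50],[-0.11,0.66,0,0,50]]'; python3 go.py .4643 .0126 .0295 -88.7
```

```text
clock: 16.97
tool_pos: [0.5289, 0.0032, 0.0922]
orientation: [180.0, -0.0, -88.6]
force: [-0.4, 0.3, -2.8]
opening: 0.0573
clock: 17.63
tool_pos: [0.4629, 0.0125, 0.0925]
orientation: [-180.0, 0.0, -88.6]
force: [-0.1, -0.1, -2.4]
opening: 0.0574
t 17.63 p [0.4629 0.0125 0.0925] rpy [-1.800e+02  1.000e-02 -8.864e+01] F [-0.1 -0.1 -2.4] open 0.0574
shift/0.1: [-0.    -0.013  0.63 ]
turn/180: 0.0003
```

```bash
python3 -m creep '[[0,-0.013,0.08,0,50],[0,-0.013,0.18,0,50],[0,-0.013,0.29,0,50],[0,-0.013,0.4,0,50],[0,-0.013,0.49,0,50],[0,-0.013,0.55,0,50],[0,-0.013,0.585,0,50],[0,-0.013,0.6,0,50]]'; python3 -m creep '[[0,0,0,0,50],[0,0,0,0,50],[0,0,0.005,0,50],[0,0,0.01,0,50],[0,0,0.015,0,50],[0,0,0.02,0,50],[0,0,0.02,0,50],[0,0,0.02,0,50]]'; python3 go.py .4643 .0126 .029 -88.7
```

```text
clock: 18.3
tool_pos: [0.4654, 0.0124, 0.0317]
orientation: [179.9, -0.0, -88.7]
force: [0.2, 0.3, -2.7]
opening: 0.0578
clock: 18.97
tool_pos: [0.4654, 0.0125, 0.0304]
orientation: [-180.0, -0.0, -88.7]
force: [-0.7, 0.2, -2.2]
opening: 0.0577
t 18.97 p [0.4654 0.0125 0.0304] rpy [-180.     -0.    -88.67] F [-0.7  0.2 -2.2] open 0.0577
shift/0.1: [-0.001  0.011  0.014]
turn/180: 0.0002
```

```bash
python3 -m creep '[[0,0.005,0,0,50],[0,0.01,0,0,50],[0,0.01,0.004,0,50],[0,0.01,0.008,0,50],[0,0.01,0.012,0,50],[0,0.01,0.016,0,50],[0,0.01,0.018,0,50],[0,0.01,0.018,0,50]]'; python3 go.py .4643 .0126 .029 -88.7
```

```text
clock: 19.63
tool_pos: [0.4644, 0.0125, 0.0288]
orientation: [-180.0, -0.0, -88.7]
force: [-2.8, 0.3, 3.8]
opening: 0.0578
t 19.63 p [0.4644 0.0125 0.0288] rpy [-180.     -0.    -88.67] F [-2.8  0.3  3.8] open 0.0578
shift/0.1: [-0.001  0.001 -0.002]
turn/180: 0.0002
```

Down with light contact. I release it, then go for lap 28 (yaw −70, to keep clear of the screwdriver tip).

```bash
python3 -m creep '[[0,0,0,0,60],[0,0,0,0,65],[0,0,0,0,70],[0,0,0,0,75],[0,0,0,0,80],[0,0,0,0,85],[0,0,0,0,87.6],[0,0,0,0,87.6]]'; python3 -m creep '[[0,0,0,0,87.6],[0,0,-0.04,0,87.6],[0,0,-0.12,0,87.6],[0,0,-0.25,0,87.6],[0,0,-0.4,0,87.6],[0,0,-0.55,0,87.6],[0,0,-0.7,0,87.6],[0,0,-0.8,0,87.6]]'; python3 go.py .590 -.1808 .12 -70
```

```text
clock: 20.3
tool_pos: [0.4644, 0.0125, 0.0285]
orientation: [180.0, -0.0, -88.7]
force: [0.9, 0.5, -0.5]
opening: 0.087
clock: 20.97
tool_pos: [0.465, 0.0127, 0.1108]
orientation: [-179.9, 0.0, -88.7]
force: [0.5, 0.4, -0.4]
opening: 0.0876
t 20.97 p [0.465  0.0127 0.1108] rpy [-1.7988e+02  4.0000e-02 -8.8660e+01] F [ 0.5  0.4 -0.4] open 0.0876
shift/0.1: [ 1.963 -1.204 -0.091]
turn/180: -0.1037
```

```bash
python3 -m creep '[[0.1,-0.06,-0.05,0,87.6],[0.22,-0.14,-0.1,0,87.6],[0.36,-0.22,-0.1,0,87.6],[0.5,-0.31,-0.1,0,87.6],[0.64,-0.4,-0.1,0,87.6],[0.77,-0.47,-0.1,0,87.6],[0.87,-0.53,-0.1,0,87.6],[0.9,-0.55,-0.1,0,87.6]]'
python3 - <<'E'
from look import *
s=take('wrist','w3');print(proj(s,(.590,-.1808,.047)),proj(s,(.588,-.3115,.047)))
E
python3 go.py .590 -.1808 .12 -70
```

```text
clock: 21.63
tool_pos: [0.5222, -0.0773, 0.119]
orientation: [-180.0, -0.0, -88.7]
force: [0.0, 0.5, 0.6]
opening: 0.0875
[185.32436125  76.33370385] [ 172.85014082 -170.34378618]
t 21.68 p [ 0.5221 -0.0771  0.1189] rpy [-179.98   -0.    -88.74] F [ 0.2 -0.6 -0.2] open 0.0874
shift/0.1: [ 1.052 -0.656 -0.011]
turn/180: -0.1041
```

View pics/w3.png

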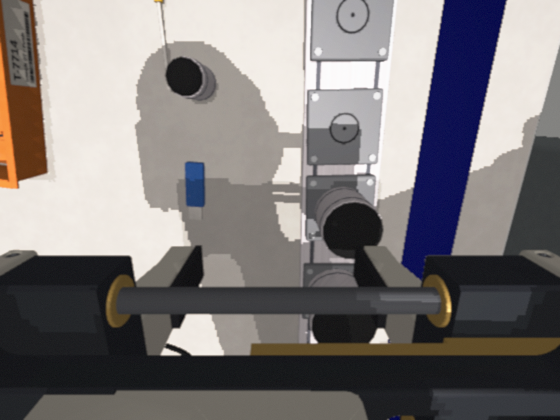

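Lap 28's face is at (186,77), against a predicted (185,76). The screwdriver shaft ends at about (167,65).

```bash
python3 wl.py w3 186 77
python3 - <<'E'
from look import *
s=load('w3')
for p in((168,67),(164,40),(160,5)): print(onz(s,p,.003).round(4))
E
```

```text
[183.7  76.3] [ 0.5911 -0.1808  0.047 ] diam [0.0277 0.0313]
[ 0.6165 -0.192   0.003 ]
[ 0.618 -0.212  0.003]
[ 0.6189 -0.2366  0.003 ]
```

```bash
python3 -m creep '[[0.08,-0.05,0,-0.03,80],[0.18,-0.11,0,-0.06,75],[0.3,-0.18,0,-0.09,70],[0.44,-0.27,0,-0.12,65],[0.58,-0.36,0,-0.15,60],[0.72,-0.44,0,-0.17,60],[0.83,-0.51,0,-0.17,60],[0.88,-0.54,0,-0.17,60]]'; python3 go.py .5906 -.1808 .013 -58
```

```text
clock: 22.35
tool_pos: [0.5781, -0.1636, 0.1186]
orientation: [180.0, -0.0, -58.2]
force: [-0.3, -0.1, -0.1]
opening: 0.0602
t 22.35 p [ 0.5781 -0.1636  0.1186] rpy [180.    -0.   -58.22] F [-0.3 -0.1 -0.1] open 0.0602
shift/0.1: [ 0.212 -0.016  1.056]
turn/180: -0.0012
```

```bash
python3 -m creep '[[0.05,-0.005,0,0,60],[0.13,-0.01,0,0,60],[0.19,-0.015,0.05,0,60],[0.21,-0.015,0.12,0,60],[0.21,-0.015,0.2,0,60],[0.21,-0.015,0.28,0,60],[0.21,-0.015,0.36,0,60],[0.21,-0.015,0.4,0,60]]'; python3 go.py .5906 -.1808 .013 -58
```

```text
clock: 23.02
tool_pos: [0.5889, -0.1796, 0.0767]
orientation: [179.9, 0.1, -58.1]
force: [-0.8, 0.8, -0.5]
opening: 0.0601
t 23.02 p [ 0.5889 -0.1796  0.0767] rpy [ 1.799e+02  8.000e-02 -5.808e+01] F [-0.8  0.8 -0.5] open 0.0601
shift/0.1: [ 0.02  -0.01   0.637]
turn/180: -0.0004
```

```bash
python3 -m creep '[[0.005,0,0.08,0,60],[0.01,0,0.18,0,60],[0.01,0,0.29,0,60],[0.01,0,0.4,0,60],[0.01,0,0.5,0,60],[0.01,0,0.57,0,60],[0.01,0,0.62,0,60],[0.01,0,0.64,0,60]]'; python3 go.py .5906 -.1808 .013 -58; python3 -m creep '[[0,0,0,0,60],[0,0,0,0,54],[0,0,0,0,48],[0,0,0,0,42],[0,0,0,0,36],[0,0,0,0,30],[0,0,0,0,25],[0,0,0,0,22]]'; python3 -m creep '[[0,0,0,0,22],[0,0,0,0,22],[0,0,0,0,22],[0,0,0,0,22],[0,0,0,0,22],[0,0,0,0,22],[0,0,0,0,22],[0,0,0,0,22]]'; python3 go.py .4697 -.2294 .093 -88.7
```

```text
clock: 23.68
tool_pos: [0.59, -0.1808, 0.0134]
orientation: [179.9, 0.0, -58.1]
force: [0.8, -0.1, 0.6]
opening: 0.0597
t 23.68 p [ 0.59   -0.1808  0.0134] rpy [ 1.7993e+02  4.0000e-02 -5.8080e+01] F [ 0.8 -0.1  0.6] open 0.0597
shift/0.1: [ 0.004 -0.005  0.004]
turn/180: -0.0004
clock: 24.35
tool_pos: [0.5905, -0.1808, 0.0148]
orientation: [-180.0, -0.0, -58.1]
force: [-0.0, 0.3, 1.4]
opening: 0.0272
clock: 25.02
tool_pos: [0.5905, -0.1808, 0.0147]
orientation: [-180.0, -0.0, -58.1]
force: [-1.5, 0.1, 5.2]
opening: 0.0277
t 25.02 p [ 0.5905 -0.1808  0.0147] rpy [-1.7999e+02 -1.0000e-02 -5.8070e+01] F [-1.5  0.1  5.2] open 0.0277
shift/0.1: [-0.226  1.282 -0.783]
turn/180: 0.1702
```

```bash
python3 -m creep '[[0,0,-0.05,0,22],[0,0,-0.15,0,22],[0,0,-0.28,0,22],[0,0,-0.42,0,22],[0,0,-0.56,0,22],[0,0,-0.68,0,22],[0,0,-0.76,0,22],[0,0,-0.8,0,22]]'; python3 -m creep '[[0,0.05,0,0.02,22],[-0.02,0.12,0,0.04,22],[-0.04,0.22,0,0.07,22],[-0.06,0.34,0,0.1,22],[-0.08,0.46,0,0.13,22],[-0.09,0.56,0,0.15,22],[-0.1,0.62,0,0.17,22],[-0.11,0.65,0,0.17,22]]'; python3 go.py .4697 -.2294 .093 -88.7
```

```text
clock: 25.68
tool_pos: [0.591, -0.1808, 0.0963]
orientation: [-179.9, -0.1, -58.1]
force: [0.1, -0.4, -0.5]
opening: 0.0274
clock: 26.35
tool_pos: [0.5283, -0.2061, 0.0943]
orientation: [179.9, 0.0, -88.9]
force: [0.0, 0.2, -1.2]
opening: 0.0273
t 26.35 p [ 0.5283 -0.2061  0.0943] rpy [ 1.7994e+02  2.0000e-02 -8.8870e+01] F [ 0.   0.2 -1.2] open 0.0273
shift/0.1: [0.222 0.59  0.013]
turn/180: -0.001
```

```bash
python3 -m creep '[[0.02,0.05,0,0,22],[0.05,0.13,0,0,22],[0.09,0.24,0,0,22],[0.13,0.36,0,0,22],[0.17,0.46,0,0,22],[0.2,0.53,0,0,22],[0.22,0.57,0,0,22],[0.22,0.58,0,0,22]]'; python3 -m creep '[[0,0,0.05,0,22],[0,0,0.12,0,22],[0,0,0.22,0,22],[0,0,0.33,0,22],[0,0,0.43,0,22],[0,0,0.51,0,22],[0,0,0.56,0,22],[0,0,0.58,0,22]]'; python3 go.py .4697 -.2294 .0307 -88.7
```

```text
clock: 27.02
tool_pos: [0.4712, -0.2296, 0.0948]
orientation: [-180.0, -0.0, -88.7]
force: [1.0, 0.7, -1.3]
opening: 0.0275
clock: 27.68
tool_pos: [0.4714, -0.229, 0.0352]
orientation: [179.9, 0.0, -88.7]
force: [-0.4, 0.9, -0.9]
opening: 0.0276
t 27.68 p [ 0.4714 -0.229   0.0352] rpy [ 1.7989e+02  1.0000e-02 -8.8670e+01] F [-0.4  0.9 -0.9] open 0.0276
shift/0.1: [0.003 0.017 0.045]
turn/180: 0.0002
```

```bash
python3 -m creep '[[0.003,0.008,0.005,0,22],[0.003,0.016,0.01,0,22],[0.003,0.016,0.015,0,22],[0.003,0.016,0.02,0,22],[0.003,0.016,0.025,0,22],[0.003,0.016,0.03,0,22],[0.003,0.016,0.035,0,22],[0.003,0.016,0.035,0,22]]';  python3 -m creep '[[0,0,0,0,22],[0,0,0.002,0,22],[0,0,0.004,0,22],[0,0,0.006,0,22],[0,0,0.008,0,22],[0,0,0.01,0,22],[0,0,0.01,0,22],[0,0,0.01,0,22]]'; python3 go.py .4697 -.2294 .0307 -88.7
```

```text
clock: 28.35
tool_pos: [0.4703, -0.2295, 0.0331]
orientation: [-180.0, 0.0, -88.7]
force: [-0.4, 0.3, -1.2]
opening: 0.0275
clock: 29.02
tool_pos: [0.4703, -0.2295, 0.032]
orientation: [180.0, -0.0, -88.7]
force: [0.7, 0.0, -0.4]
opening: 0.0273
t 29.02 p [ 0.4703 -0.2295  0.032 ] rpy [180.    -0.   -88.67] F [ 0.7  0.  -0.4] open 0.0273
shift/0.1: [-0.001  0.006  0.013]
turn/180: 0.0002
```

```bash
python3 -m creep '[[0,0.003,0.003,0,22],[0,0.005,0.006,0,22],[0,0.005,0.009,0,22],[0,0.005,0.012,0,22],[0,0.005,0.015,0,22],[0,0.005,0.017,0,22],[0,0.005,0.017,0,22],[0,0.005,0.017,0,22]]'; python3 go.py
```

```text
clock: 29.68
tool_pos: [0.4699, -0.2295, 0.0307]
orientation: [-180.0, -0.0, -88.7]
force: [-1.1, 0.9, 4.7]
opening: 0.0274
t 29.68 p [ 0.4699 -0.2295  0.0307] rpy [-1.800e+02 -1.000e-02 -8.866e+01] F [-1.1  0.9  4.7] open 0.0274
```

```bash
python3 -m creep '[[0,0,0,0,30],[0,0,0,0,35],[0,0,0,0,42],[0,0,0,0,50],[0,0,0,0,58],[0,0,0,0,66],[0,0,0,0,72],[0,0,0,0,72]]'; python3 -m creep '[[0,0,0,0,72],[0,0,-0.04,0,72],[0,0,-0.12,0,72],[0,0,-0.25,0,72],[0,0,-0.4,0,72],[0,0,-0.6,0,72],[0,0,-0.8,0,72],[0,0,-0.95,0,72]]'
python3 - <<'E'
from look import *
s=take('side','s4');t=take('top','t4')
E
python3 go.py .5882 -.3115 .13 -165
```

```text
clock: 30.35
tool_pos: [0.4699, -0.2295, 0.0303]
orientation: [-180.0, -0.0, -88.7]
force: [-0.2, -0.8, 0.4]
opening: 0.0687
clock: 31.02
tool_pos: [0.4704, -0.2297, 0.1279]
orientation: [-179.9, -0.0, -88.7]
force: [0.3, -0.2, -0.4]
opening: 0.0718
t 31.12 p [ 0.4718 -0.2299  0.129 ] rpy [-1.7967e+02 -8.0000e-02 -8.8640e+01] F [0.5 0.4 0.1] open 0.0721
shift/0.1: [ 0.843 -1.145 -0.002]
turn/180: 0.4242
```

View pics/s4.png

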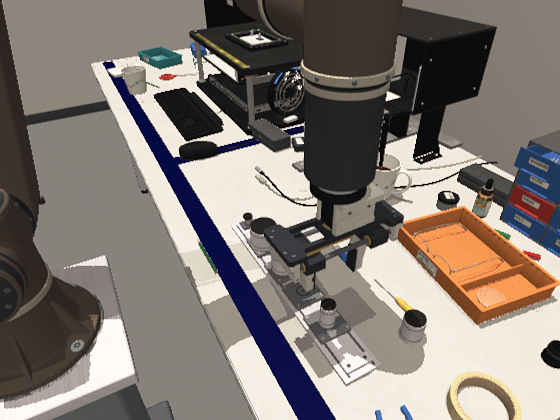

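Lap 28 stands on the far rest at (328,312) and lap 38 is untouched at (413,322). I move halfway and look with the wrist camera.

```bash
python3 -m creep '[[0.02,-0.05,0,0,72],[0.05,-0.12,0,0,72],[0.08,-0.22,0,0,72],[0.12,-0.34,0,0,72],[0.15,-0.46,0,0,72],[0.18,-0.55,0,0,72],[0.2,-0.6,0,0,72],[0.2,-0.6,0,0,72]]'
python3 - <<'E'
from look import *
s=take('wrist','w5');print(proj(s,(.588,-.3115,.047)))
E
python3 go.py .5882 -.3115 .12 -165
```

```text
clock: 31.78
tool_pos: [0.5312, -0.2485, 0.1244]
orientation: [179.9, 0.0, -88.7]
force: [-0.0, -0.8, -0.3]
opening: 0.0717
[205.37783677 135.07501367]
t 31.83 p [ 0.5304 -0.2483  0.1245] rpy [ 1.7992e+02  2.0000e-02 -8.8690e+01] F [-0.7 -0.  -1. ] open 0.0717
shift/0.1: [ 0.646 -0.564  0.044]
turn/180: 0.4239
```

View pics/w5.png

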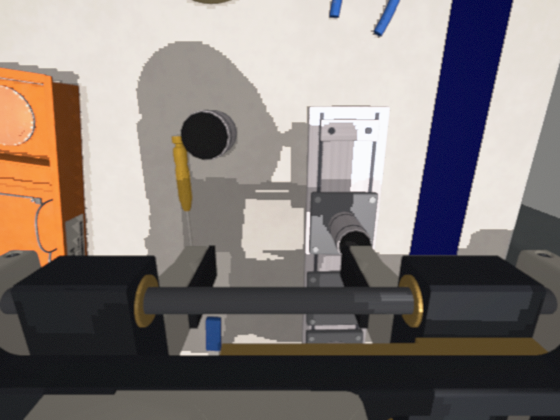

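```bash
python3 wl.py w5 206 135
python3 - <<'E'
from look import *
s=load('w5')
for p in((177,140),(186,145),(189,175)): print(onz(s,p,.008).round(4))
E
```

```text
[203.8 135.3] [ 0.5892 -0.3113  0.047 ] diam [0.0361 0.0385]
[ 0.6225 -0.3037  0.008 ]
[ 0.6148 -0.2995  0.008 ]
[ 0.6139 -0.2723  0.008 ]
```

```bash
python3 -m creep '[[0.05,-0.04,0,0.035,70],[0.12,-0.1,0,0.07,68],[0.22,-0.19,0,0.105,66],[0.34,-0.3,0,0.14,64],[0.46,-0.4,0,0.175,62],[0.56,-0.49,0,0.21,60],[0.62,-0.54,0,0.245,60],[0.65,-0.57,0,0.28,60]]';python3 go.py .5888 -.3114 .07 -165
```

```text
clock: 32.5
tool_pos: [0.5887, -0.3124, 0.125]
orientation: [180.0, -0.0, -139.4]
force: [-0.0, 0.4, -0.7]
opening: 0.0603
t 32.5 p [ 0.5887 -0.3124  0.125 ] rpy [ 1.7997e+02 -2.0000e-02 -1.3942e+02] F [-0.   0.4 -0.7] open 0.0603
shift/0.1: [-0.007  0.007  0.55 ]
turn/180: 0.1421
```

```bash
python3 -m creep '[[0,0,0.04,0.035,60],[0,0,0.1,0.07,60],[0,0,0.18,0.105,60],[0,0,0.27,0.142,60],[0,0,0.36,0.142,60],[0,0,0.44,0.142,60],[0,0,0.49,0.142,60],[0,0,0.5,0.142,60]]';python3 go.py .5888 -.3114 .0135 -165
```

```text
clock: 33.17
tool_pos: [0.588, -0.3115, 0.074]
orientation: [179.9, -0.1, -164.5]
force: [0.3, 0.0, 0.5]
opening: 0.0603
t 33.17 p [ 0.588  -0.3115  0.074 ] rpy [ 1.7994e+02 -9.0000e-02 -1.6449e+02] F [0.3 0.  0.5] open 0.0603
shift/0.1: [-0.009 -0.002  0.605]
turn/180: 0.0028
```

```bash
python3 -m creep '[[-0.005,0,0.08,0,60],[-0.005,0,0.18,0,60],[-0.005,0,0.29,0,60],[-0.005,0,0.4,0,60],[-0.005,0,0.49,0,60],[-0.005,0,0.55,0,60],[-0.005,0,0.59,0,60],[-0.005,0,0.61,0,60]]'; python3 go.py; python3 -m creep '[[0,0,0,0,60],[0,0,0,0,55],[0,0,0,0,50],[0,0,0,0,45],[0,0,0,0,40],[0,0,0,0,36],[0,0,0,0,32],[0,0,0,0,30]]'; python3 -m creep '[[0,0,0,0,30],[0,0,0,0,30],[0,0,0,0,30],[0,0,0,0,30],[0,0,0,0,30],[0,0,0,0,30],[0,0,0,0,30],[0,0,0,0,30]]'; python3 go.py
```

```text
clock: 33.83
tool_pos: [0.589, -0.3116, 0.0134]
orientation: [180.0, -0.1, -164.6]
force: [0.2, -0.7, 0.4]
opening: 0.06
t 33.83 p [ 0.589  -0.3116  0.0134] rpy [ 1.7997e+02 -5.0000e-02 -1.6463e+02] F [ 0.2 -0.7  0.4] open 0.06
clock: 34.5
tool_pos: [0.5895, -0.3117, 0.0147]
orientation: [-180.0, 0.0, -164.6]
force: [-0.2, -0.1, 2.1]
opening: 0.0376
clock: 35.17
tool_pos: [0.5895, -0.3117, 0.0147]
orientation: [-180.0, 0.0, -164.6]
force: [-1.4, 1.3, 5.3]
opening: 0.0372
t 35.17 p [ 0.5895 -0.3117  0.0147] rpy [-1.7998e+02  2.0000e-02 -1.6463e+02] F [-1.4  1.3  5.3] open 0.0372
```

```bash
python3 -m creep '[[0,0,-0.05,0,30],[0,0,-0.15,0,30],[0,0,-0.28,0,30],[0,0,-0.42,0,30],[0,0,-0.58,0,30],[0,0,-0.72,0,30],[0,0,-0.82,0,30],[0,0,-0.87,0,30]]';python3 go.py .4675 -.1472 .1 -88.7
```

```text
clock: 35.83
tool_pos: [0.5899, -0.3119, 0.1033]
orientation: [-179.9, 0.1, -164.6]
force: [0.6, -0.7, -1.0]
opening: 0.0373
t 35.83 p [ 0.5899 -0.3119  0.1033] rpy [-1.7994e+02  1.0000e-01 -1.6463e+02] F [ 0.6 -0.7 -1. ] open 0.0373
shift/0.1: [0.744 1.912 0.03 ]
turn/180: -0.4218
```

```bash
python3 -m creep '[[0.02,0.05,0,-0.03,30],[0.06,0.14,0,-0.06,30],[0.11,0.27,0,-0.09,30],[0.16,0.42,0,-0.12,30],[0.22,0.57,0,-0.15,30],[0.28,0.71,0,-0.18,30],[0.33,0.84,0,-0.21,30],[0.37,0.95,0,-0.24,30]]';python3 go.py .4675 -.1472 .1 -88.7
```

```text
clock: 36.5
tool_pos: [0.5273, -0.229, 0.101]
orientation: [179.9, -0.0, -121.2]
force: [-0.2, 0.3, -0.6]
opening: 0.0372
t 36.5 p [ 0.5273 -0.229   0.101 ] rpy [ 1.7994e+02 -1.0000e-02 -1.2117e+02] F [-0.2  0.3 -0.6] open 0.0372
shift/0.1: [-0.391  0.935  0.011]
turn/180: -0.1804
```

```bash
python3 -m creep '[[-0.04,0.1,0,-0.03,30],[-0.1,0.24,0,-0.06,30],[-0.16,0.4,0,-0.09,30],[-0.23,0.56,0,-0.12,30],[-0.3,0.72,0,-0.15,30],[-0.35,0.84,0,-0.18,30],[-0.38,0.91,0,-0.18,30],[-0.39,0.93,0,-0.18,30]]';python3 go.py .4675 -.1472 .0307 -88.7
```

```text
clock: 37.17
tool_pos: [0.4686, -0.1474, 0.1014]
orientation: [180.0, 0.0, -89.2]
force: [-0.0, -0.9, -1.0]
opening: 0.0375
t 37.17 p [ 0.4686 -0.1474  0.1014] rpy [ 1.7998e+02  1.0000e-02 -8.9160e+01] F [-0.  -0.9 -1. ] open 0.0375
shift/0.1: [-0.002  0.011  0.707]
turn/180: -0.0025
```

```bash
python3 -m creep '[[0,0,0.06,0,30],[0,0,0.15,0,30],[0,0,0.27,0,30],[0,0,0.4,0,30],[0,0,0.51,0,30],[0,0,0.6,0,30],[0,0,0.65,0,30],[0,0,0.66,0,30]]';python3 go.py .4675 -.1472 .0307 -88.7;python3 -m creep '[[0,0,0,0,30],[0,0,0.005,0,30],[0,0,0.01,0,30],[0,0,0.015,0,30],[0,0,0.02,0,30],[0,0,0.02,0,30],[0,0,0.02,0,30],[0,0,0.02,0,30]]';python3 go.py .4675 -.1472 .0307 -88.7
```

```text
clock: 37.83
tool_pos: [0.4687, -0.1484, 0.0338]
orientation: [179.9, -0.0, -89.1]
force: [-0.6, -1.1, -0.1]
opening: 0.0373
t 37.83 p [ 0.4687 -0.1484  0.0338] rpy [ 1.7986e+02 -1.0000e-02 -8.9100e+01] F [-0.6 -1.1 -0.1] open 0.0373
shift/0.1: [-0.012  0.012  0.031]
turn/180: -0.0022
clock: 38.5
tool_pos: [0.4695, -0.148, 0.0335]
orientation: [-180.0, 0.0, -89.0]
force: [-1.0, -0.3, -1.3]
opening: 0.0377
t 38.5 p [ 0.4695 -0.148   0.0335] rpy [-179.99    0.    -89.03] F [-1.  -0.3 -1.3] open 0.0377
shift/0.1: [-0.009  0.02   0.028]
turn/180: -0.0018
```

```bash
python3 -m creep '[[-0.004,0.01,0.004,0,30],[-0.008,0.018,0.008,0,30],[-0.008,0.018,0.012,0,30],[-0.008,0.018,0.016,0,30],[-0.008,0.018,0.02,0,30],[-0.008,0.018,0.022,0,30],[-0.008,0.018,0.022,0,30],[-0.008,0.018,0.022,0,30]]';python3 go.py .4675 -.1472 .0307 -88.7
```

```text
clock: 39.17
tool_pos: [0.4676, -0.1473, 0.0311]
orientation: [180.0, -0.0, -89.0]
force: [0.1, 0.2, -2.1]
opening: 0.0379
t 39.17 p [ 0.4676 -0.1473  0.0311] rpy [180.    -0.   -89.04] F [ 0.1  0.2 -2.1] open 0.0379
shift/0.1: [-0.001  0.001  0.004]
turn/180: -0.0019
```

```bash
python3 -m creep '[[0,0,0.002,0,30],[0,0,0.004,0,30],[0,0,0.006,0,30],[0,0,0.008,0,30],[0,0,0.008,0,30],[0,0,0.008,0,30],[0,0,0.008,0,30],[0,0,0.008,0,30]]';python3 go.py
```

```text
clock: 39.83
tool_pos: [0.4676, -0.1473, 0.0306]
orientation: [-180.0, -0.0, -89.0]
force: [-1.5, 1.1, 6.3]
opening: 0.0375
t 39.83 p [ 0.4676 -0.1473  0.0306] rpy [-179.99   -0.    -89.03] F [-1.5  1.1  6.3] open 0.0375
```

Contact. I release, rise and step clear toward −y so the cameras can see.

```bash
python3 -m creep '[[0,0,0,0,40],[0,0,0,0,46],[0,0,0,0,52],[0,0,0,0,58],[0,0,0,0,64],[0,0,0,0,70],[0,0,0,0,74],[0,0,0,0,74]]'; python3 -m creep '[[0,0,0,0,74],[0,0,-0.04,0,74],[0,0,-0.12,0,74],[0,0,-0.25,0,74],[0,0,-0.4,0,74],[0,0,-0.6,0,74],[0,0,-0.8,0,74],[0,0,-1,0,74]]'; python3 -m creep '[[0,-0.1,-0.1,0,74],[0,-0.22,-0.3,0,74],[0,-0.36,-0.5,0,74],[0,-0.5,-0.7,0,74],[0,-0.65,-0.85,0,74],[0,-0.8,-1,0,74],[0,-0.92,-1,0,74],[0,-1,-1,0,74]]'; python3 -m creep '[[0,-0.1,0,0,74],[0,-0.22,0,0,74],[0,-0.36,0,0,74],[0,-0.5,0,0,74],[0,-0.65,0,0,74],[0,-0.8,0,0,74],[0,-0.9,0,0,74],[0,-0.92,0,0,74]]'
python3 - <<'E'
from look import *
for n in('side','top','wrist'): take(n,n+'9')
E
python3 go.py
```

```text
clock: 40.5
tool_pos: [0.4676, -0.1473, 0.0303]
orientation: [180.0, 0.0, -89.0]
force: [-0.8, -0.4, 0.3]
opening: 0.0732
clock: 41.17
tool_pos: [0.4675, -0.1473, 0.1321]
orientation: [-180.0, -0.0, -89.0]
force: [0.4, 0.6, -0.8]
opening: 0.074
clock: 41.83
tool_pos: [0.569, -0.1456, 0.2317]
orientation: [-179.9, 0.0, -89.0]
force: [-0.2, -0.1, -0.7]
opening: 0.0737
clock: 42.5
tool_pos: [0.6603, -0.144, 0.2289]
orientation: [179.9, -0.0, -89.0]
force: [-1.0, -0.5, -0.1]
opening: 0.0741
t 42.65 p [ 0.6589 -0.144   0.2298] rpy [ 1.7993e+02  1.0000e-02 -8.9040e+01] F [-0.6 -0.  -0.2] open 0.074
```

View pics/side9.png

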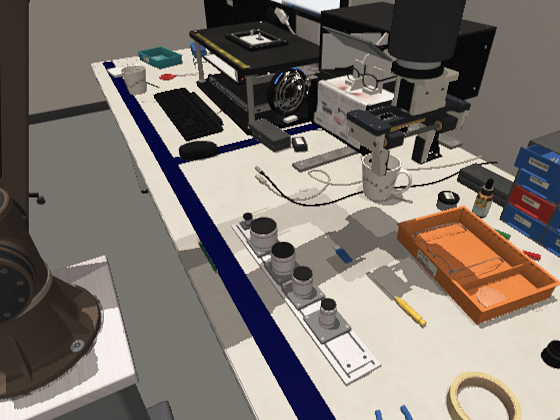

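View pics/top9.png

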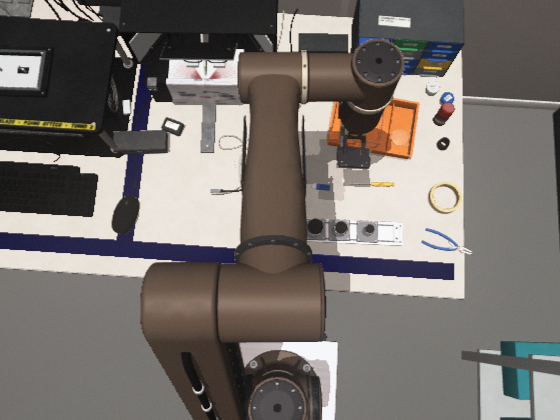

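View pics/wrist9.png

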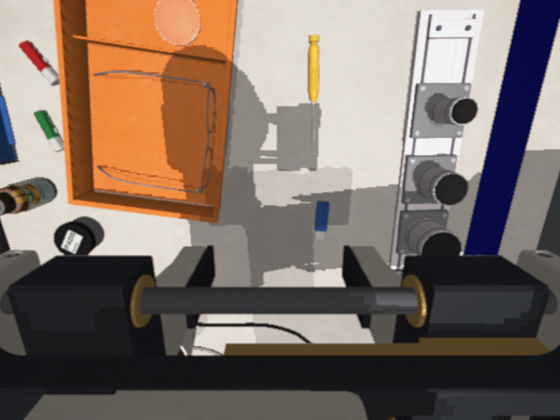

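All four stand upright in order: in the side view their faces are at (264,227), (283,250), (303,273) and (328,305), with the largest next to the knob. I check their centring numerically.

Run:
```python
from look import *
from wl import face
R=[(.4643,.0126),(.4655,-.0751),(.4675,-.1472),(.4697,-.2294)]
S=[(264,226),(283,248),(303,272),(328,303)];T=[None,(316,226),(341,226),(369,228)];W=[None,None,(447,188),(460,110)]
for i in range(4):
    ob=[];out=[]
    for tag,c in(('side9',S[i]),('top9',T[i]),('wrist9',W[i])):
        if c is None: continue
        s,p,ax=face(tag,c,24 if tag!='wrist9' else 30,65); ob.append((s,p)); out.append((tag[0],(onz(s,p,.0617)[:2]-R[i]).round(4).tolist()))
    print(i+1,out, tri(ob)[0].round(4) if len(ob)>1 else '')
```

```text
1 [('s', [-0.0056, 0.0014])] 
2 [('s', [-0.0004, 0.0018]), ('t', [-0.0021, 0.0269])] [ 0.4721 -0.0502  0.0386]
3 [('s', [0.0001, 0.0004]), ('t', [-0.0011, 0.0002]), ('w', [-0.0005, 0.0004])] [ 0.4669 -0.147   0.0619]
4 [('s', [-0.0001, -0.0]), ('t', [-0.0017, 0.0004]), ('w', [-0.0005, -0.0002])] [ 0.4689 -0.2294  0.0615]
```

Laps 3 and 4 are centred within 2 mm. In the top view lap 2's mask merged with the arm, and lap 1 reads −5.6 mm from one view only. I look closer with the wrist camera, moved over to that end.

```bash
python3 -m creep '[[-0.1,0,0,0,74],[-0.22,0,0,0,74],[-0.36,0,0,0,74],[-0.5,0,0,0,74],[-0.65,0,0,0,74],[-0.8,0,0,0,74],[-0.92,0,0,0,74],[-1,0,0,0,74]]'; python3 -m creep '[[-0.1,0,0,0,74],[-0.22,0,0,0,74],[-0.36,0,0,0,74],[-0.5,0,0,0,74],[-0.65,0,0,0,74],[-0.8,0,0,0,74],[-0.92,0,0,0,74],[-1,0,0,0,74]]';  python3 - <<'E'
from look import *
s=take('wrist','wA');t=take('top','topA')
a=cv2.resize(load('side9')['img'][195:325,220:360],None,fx=4,fy=4,interpolation=cv2.INTER_CUBIC);cv2.imwrite('pics/s9z.png',a)
for x,y in ((.4643,.0126),(.4655,-.0751)): print(proj(s,(x,y,.0617)),proj(t,(x,y,.0617)))
E
```

```text
clock: 43.32
tool_pos: [0.6579, -0.0419, 0.2305]
orientation: [-180.0, 0.0, -88.9]
force: [0.2, -0.5, 0.2]
opening: 0.0743
clock: 43.98
tool_pos: [0.6562, 0.0578, 0.2303]
orientation: [-180.0, 0.0, -89.0]
force: [-0.5, -0.4, -0.7]
opening: 0.0739
[457.97949248 150.51212588] [284.93686908 224.10735654]
[474.33091136  60.45367387] [315.57578895 225.73544786]
```

View pics/wA.png

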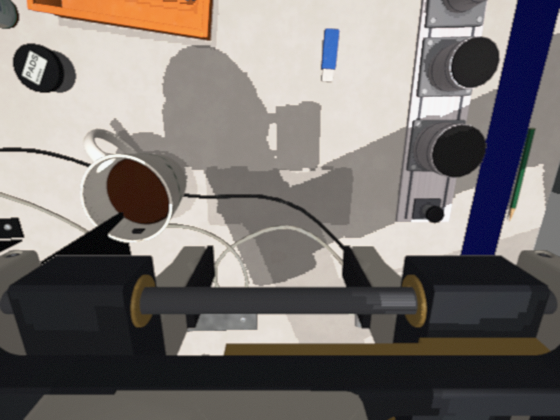

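View pics/s9z.png

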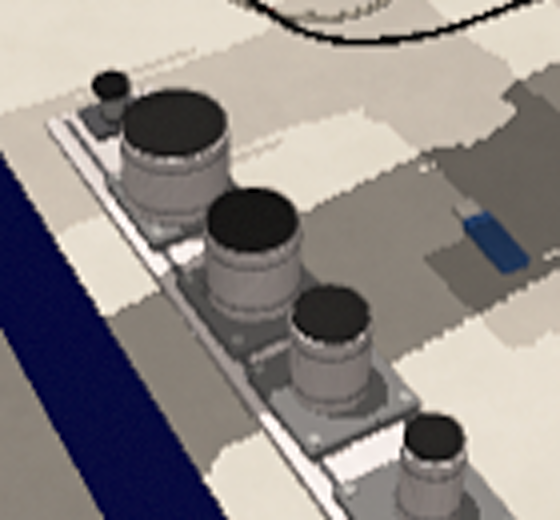

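The wrist view puts the two faces at (459,150) and (474,62), against (458,150.5) and (474,60.5) expected for exact centring. That is within about 1.5 px (2 mm). The −5.6 mm reading came from the black knob merging into lap 1's mask. Nothing is being touched, so I hand in.

```bash
python3 -c "
from plant import workorder; print(workorder.close_job())"; python3 go.py
```

```text
the job is handed in; nothing more can be done
None
the job is handed in; nothing more can be done
```

The four laps stand upright on their rests in order: 58 mm next to the black knob, then 48, 38 and 28 mm at the far end. I handed the job in at about 44 s. Each was lowered until a light contact of about 4–6 N showed, then released, and none was dropped or knocked.

**Last checks:**
- **28 and 38 mm laps:** within 2 mm of the middle of their rests in all three views.
- **58 and 48 mm laps:** within about 1.5 px (2 mm) of centred in the wrist view. I read those two positions off the picture by eye.
- **Readings that disagreed:** two mask readings were off and I set them aside. The side view gave −5.6 mm for the 58 mm lap because the knob had merged into its mask. The top view gave +27 mm for the 48 mm lap because the arm had merged into its mask.
- **Heights:** the rest tops measured about 15 mm against the 16 mm given, within the calibration tolerance.

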